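# Clear the battery bay and snap the printer's cover on

### The job

Take or sweep the marker pen off the label printer's open battery bay and leave it lying on the table, clear of the printer. Then fit the long black cover (the short one is for another model: leave it alone): hook its front lip into the slot at the front of the bay, let go of it so that its back rests raised on the orange catch, and only then press the back down until the catch snaps over it and the cover lies flat. Do not disturb the other things on the table.

Things in the scene. Friction and masses are not known exactly. Their poses are not given: they have to be found in the camera images.
- printer: white and grey bench label printer, fixed, 160 (x) x 120 (y) x 60 (z) mm. Origin: centre of its underside; z up; its front (keys, label exit) is its -x side, towards the robot. The deck is at z = 60. In it the open battery bay. With the cover fitted, the cover's origin is at (0, 0, 49) in this frame and the axes of both are parallel.
- bay (a point): centre of the bay's mouth at deck level, (0, 0, 60) in the printer's frame. The bay is a recess x -46 to 46, y -36.5 to 36.5; ledges 5.5 mm wide along its two sides, tops at z = 54, carry the cover's plate flush with the deck; between them the bay is open down to the blue cells (tops at z = 41).
- slot (a point): middle of the slot's mouth under the bay's front edge, (-46, 0, 48.5) in the printer's frame. The slot runs forward from x = -46 to -56.5, y -27 to 27, from its floor at z = 42 up to z = 55, under a bridge 5 mm thick whose top is the deck. With its lip in the slot the cover can tilt up to about 0.45 rad.
- catch (a joint): orange sprung catch in the middle of the bay's rear edge, 24 mm wide; 0 = forward (its rest), grows to 0.007 m as it is pushed to the printer's +x. A cover lowered on its nose rests there 0.1 to 0.22 rad from flat; a downward push of about 4 to 10 N on the cover's back drives the nose aside, and it springs back over the cover's rear edge.
- catch_nose (a point): front edge of the catch's nose, (41.5, 0, 62) in the printer's frame. The nose stands over the bay from x = 46.5 to 41.5, its underside at z = 61 (1 mm above a fitted cover's top); its slippery upper face slopes at 60 degrees from (x 41.5, z 63) up to (x 46.5, z 72); the catch's top is at z = 73.
- cover: the long black battery cover, which fits; loose, 60 g, starts level on the table. Plate 88 x 69 mm, x -43 to 45, z 5 to 11. Lip at the front: x -55 to -32, y -24 to 24, z 0 to 5, standing 12 mm out in front of the plate. Rear foot x 30 to 36, z 0 to 5. Origin: under the plate's centre at the level of the lip's underside; x points to the rear, z up.
- cover_lip (a point): middle of the front edge of the cover's lip, at (-55, 0, 2.5) in the cover's frame
- cover_rib (a point): middle of the top of the upright finger rib by which the cover is held, (-8, 0, 33) in the cover's frame. The rib is 12 mm thick (x -14 to -2), 40 mm wide (y -20 to 20) and rises from the plate at z = 11 to z = 33.
- short_cover: shorter black cover that does not fit: plate 60 x 69 mm, with two prongs (to x = -36) instead of a lip and the same rib; 33 mm high. Origin under its centre. To be left alone.
- marker: marker pen, white with a red cap, lying along its own y: 128 mm long, 15 mm high, x -6 to 9, flat-lying (does not roll). Origin at the middle of its underside. It starts across the printer's bay on the deck.
- kit_pack: small white and red carton, standing, 24 x 78 x 112 mm, origin under its centre; bystander
- label_roll: roll of white labels lying flat, 80 mm diameter, 50 mm high, origin under its centre; bystander
- glue: yellow glue stick standing, 28 mm diameter, 90 mm high, origin under its centre; bystander
- tin: open round grey tin of paper clips, 64 mm diameter, 22 mm high, origin under its centre; bystander
- stapler: blue desk stapler, 30 x 129 x 43 mm, long along its y, origin under its centre; bystander. Fixed equipment not listed (table mm): two white cartons 160 high (x 355 to 535, y over 355), a tape roll at (630, 470), a carton and two bottles up to 112 high along the back edge (x over 670, y -35 to -375), a pile of pouches at the right (y below -440)
There are look-alikes about, which are no part of the job. What is shaped like the cover but yellow is not meant. There is more than one size of the marker; the one meant has the size given above.

How it is judged (in metres and radians):
On the way:
1. the cover is let go with its lip in the slot and its back resting raised on the catch (x of cover_lip in the frame of printer below -0.049 m and z of cover_lip in the frame of printer between 0.04 and 0.056 m and angle between the z axis of cover and the z axis of printer, either way round between 0.06 and 0.3 rad and z of cover in the frame of printer above 0.0505 m and contact force between cover and the fingers below 0.05 N and contact force between cover and the arm below 0.05 N), for 0.2 s.
At the end, for the whole second after the job is handed in: the long cover lies in the bay within 4 mm of its fitted place, 2 mm in height and 0.03 rad of flat, with the catch sprung back over its edge (under 2 mm); the marker lies still on the table and does not touch the printer (x of cover in the frame of printer between -0.004 and 0.004 m and y of cover in the frame of printer between -0.004 and 0.004 m and z of cover in the frame of printer between 0.046 and 0.051 m and angle between the z axis of cover and the z axis of printer, either way round below 0.03 rad and value of joint catch below 0.002 m and linear speed of each of cover, marker below 0.01 m/s and height (world z) of marker between -0.01 and 0.02 m and contact force between marker and printer below 0.02 N).
It fails at once if the short cover is moved by more than 30 mm (distance of short_cover from where it was at the start of the episode above 0.03 m).
It fails at once if a bystander (carton, label roll, glue stick, tin, stapler) is moved by more than 30 mm (distance of any of kit_pack, label_roll, glue, tin, stapler from where it was at the start of the episode above 0.03 m).
It also fails if it takes over 59 s, if anything falls off the work surface, if the arm or the gripper's body presses on something with over 40 N, if the wrist force passes 120 N, or if a joint passes its speed limit or range.

### The arm

A 6-joint arm with a two-finger parallel gripper is mounted at the origin on the work surface; the furniture and walls round the work are solid. World frame = base frame: x ahead of the robot, y to its left, z up, the work surface at z = 0. Lengths are in m, angles in degrees, forces in N, time in s.
With the tool pointing down it reaches from about 0.325 to 0.775 m from the base axis. Payload 5.5 kg.
Tool frame: the origin (TCP) lies at the centre of the arm's flange, where the gripper is bolted on; the fingertips stand 182 mm ahead of it and the grasp point (between the pads) lies 163 mm ahead of it; z points along the fingers, y is the line along which they close (so a half turn about z gives the same grasp; the last joint's range is limited). The gripper opens to 88 mm and grips with 3 to 60 N. Pads are 20 mm wide; open, the fingers measure 115 mm over their backs; the gripper's body (75 mm by 178 mm) begins 61 mm behind the grasp point.
Start: joints at [63.845, 5.22, 70.514, -0, 104.267, -3.249], TCP at [0.234, 0.553, 0.405] pointing down, gripper open.
Joint ranges: [-164.24, 164.24], [-49.07, 125.15], [9.68, 141.18], [-86.29, 266.29], [3.28, 154.24], [-151.56, 151.56]. Speed limits (degrees/s): [147.25, 147.25, 172.46, 180, 180, 180].

### API

Orientations are given as [roll, pitch, yaw] about the fixed x, y, z axes, in that order (R = Rz(yaw) Ry(pitch) Rx(roll)).
In Python, from station import r gives the robot as it stands. The module is installed in compiled form; this text tells all that it offers. Calls block until the motion is done:
- r.reach(position, orientation): joint-space move of the TCP to a pose.
- r.servo_line(position, rotation=None, speed=0.15): straight line of the TCP; rotation=None keeps the orientation; speed is the mean speed in m/s.
- r.move_joints(angles): joint-space move.
- r.let_go() and r.grab(squeeze=None): open the fingers fully, or close them until they stop; squeeze is the grip in N (None keeps the last).
- r.wait(seconds).
- r.inverse_kinematics(position, orientation): joint angles nearest the present ones, or None.
- r.sense(): the state.
- r.snapshot(name): name is "scene" or "top" or "wrist"; returns a dict with "frame" (480x640x3 uint8, red, green, blue), "fx", "fy", "cx", "cy" (pixels), "dist_coeffs" ([k1, k2, p1, p2, k3] as OpenCV has them; the pictures are not rectified), "R" (3x3) and "t" (3): a world point X has camera coordinates R X + t. Camera axes: x right, y down, z forward; pixel columns grow to the right and rows downward; lengths in m; the calibration is good to about 2 mm. A picture is of the moment at which its call begins. There is no depth.
A pose or a line that the arm cannot do raises r.IKError and nothing moves.
- r.hand_in(): hands the job in; it is judged then, once.
The state is a dict: "clock": time; "joints": joint angles; "joint_vel": joint speeds; "joint_torque": joint torques, N m; "tcp_pos": TCP position; "orientation": TCP orientation; "contact_force": force on the tool from outside, world axes, zero at the start; "torque": the same for the moment, N m; "opening": finger opening in m; "gripper_force": force on a finger pad.
Only numpy, scipy, OpenCV 4.12 (cv2) and the standard library are available. Lean on these libraries where they do the work, as an engineer would, in place of code of your own. Each camera call takes 0.05 s, during which the arm holds its last target. There are 200 camera calls.

## Working session

There is one attempt and no reset: what is moved stays moved. The work goes in short steps, each a Python script; the robot and the scene stay as the last script left them, time stands still between calls to the robot, and variables do not carry over. Pictures are saved under pics/ and viewed, at most 12 in all, crops included, and the job is handed in when it is done.

```bash
mkdir -p pics; ls
cat > h.py <<'E'
import numpy as np, cv2
from station import r
def snap(n,name):
    s=r.snapshot(n); cv2.imwrite(f'pics/{name}.png',s['frame'][:,:,::-1]); np.save(f'pics/{name}.npy',s,allow_pickle=True); return s
def load(name): return np.load(f'pics/{name}.npy',allow_pickle=True).item()
def ray(s,uv):
    K=np.array([[s['fx'],0,s['cx']],[0,s['fy'],s['cy']],[0,0,1]]);R=np.array(s['R']);t=np.array(s['t'])
    p=cv2.undistortPoints(np.array(uv,float).reshape(-1,1,2),K,np.array(s['dist_coeffs'],float)).reshape(-1,2)
    d=np.c_[p,np.ones(len(p))]@R
    return -R.T@t, d/np.linalg.norm(d,axis=1,keepdims=True)
def plane(s,uv,z):
    c,d=ray(s,uv); return c+d*((z-c[2])/d[:,2])[:,None]
def tri(s1,uv1,s2,uv2):
    c1,d1=ray(s1,uv1);c2,d2=ray(s2,uv2);out=[]
    for a,b in zip(d1,d2):
        x=np.linalg.lstsq(np.c_[a,-b],c2-c1,rcond=None)[0]; p=c1+a*x[0];q=c2+b*x[1]
        out.append([*(p+q)/2,np.linalg.norm(p-q)])
    return np.array(out)
def proj(s,X):
    K=np.array([[s['fx'],0,s['cx']],[0,s['fy'],s['cy']],[0,0,1]])
    return cv2.projectPoints(np.array(X,float).reshape(-1,1,3),cv2.Rodrigues(np.array(s['R']))[0],np.array(s['t'],float),K,np.array(s['dist_coeffs'],float))[0].reshape(-1,2)
E
python3 - <<'E'
from h import *
for n in('top','scene'):
    s=snap(n,n+'0'); print(n,s['fx'],s['cx'],s['cy'],-np.array(s['R']).T@s['t'],np.array(s['R'])[2])
print(r.sense())
E
```

```text
pics
top 484.76199524731715 319.259297273644 236.54203835759486 [ 0.39047127 -0.05181813  1.18221251] [ 0.04470786  0.00344546 -0.99899416]
scene 527.5583662866951 319.3067895898676 242.0594513714388 [ 0.02642899 -0.82346136  1.04709602] [ 0.33078418  0.58201527 -0.74285937]
{'clock': 0.1, 'joints': array([ 6.38460171e+01,  5.26002844e+00,  7.05757166e+01,  1.51171227e-03,
        1.04265500e+02, -3.24961751e+00]), 'joint_vel': array([-0.09244385, -0.17063403, -0.17777925,  0.08612433, -0.04612435,
       -0.06707803]), 'joint_torque': array([ 2.51653197e-03, -4.47858059e+01, -4.07568097e+01,  6.99915667e-02,
        2.84538197e-02, -1.02172999e-04]), 'tcp_pos': array([0.23354947, 0.55274385, 0.4035995 ]), 'orientation': array([-1.79899001e+02, -7.20259945e-03,  1.57095999e+02]), 'contact_force': array([-0.40610105,  0.89259675, -0.30693724]), 'torque': array([-0.0251059 , -0.04075164,  0.0658691 ]), 'gripper_force': 0.0, 'opening': 0.08761540223725024}
```

View pics/top0.png

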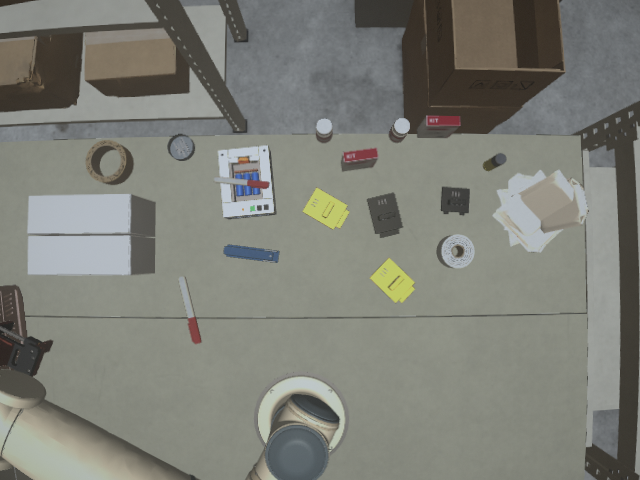

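View pics/scene0.png

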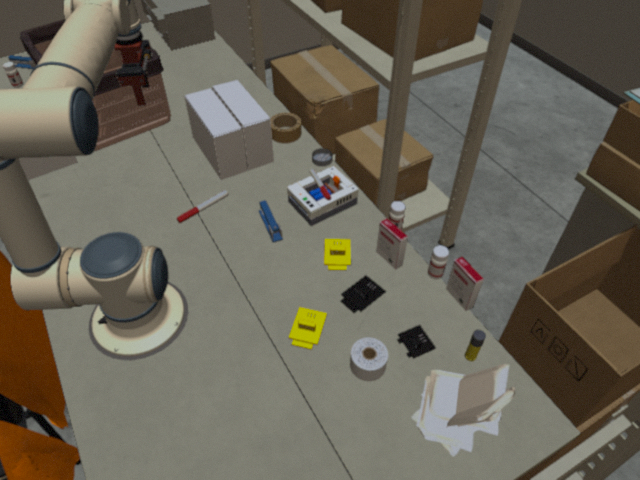

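The top view shows the printer at (247,182) with the marker across its bay at (243,183). The long black cover is at (384,214) with its lip towards the robot, and the short one is at (455,200). The yellow look-alikes are at (326,208) and (393,280), a longer marker lies on the table at (190,310), and the stapler is at (251,254). The scene view agrees.

Run:
```python
from h import *
s=load('top0')
for n,uv,z in [('printer',[[219,150],[269,146],[274,213],[223,218]],.06),('cover',[[384,214]],.01),('short',[[455,200]],.01),('marker',[[217,180],[268,185]],.07),('stapler',[[251,254]],.04)]:
    print(n,plane(s,uv,z).round(3)[:,:2].tolist())
w=snap('wrist','w0'); q=r.sense()
from scipy.spatial.transform import Rotation as Ro
T=Ro.from_euler('xyz',q['orientation'],degrees=True).as_matrix()
R=np.array(w['R']);c=-R.T@w['t']
print(w['fx'],'cam in tool',T.T@(c-q['tcp_pos']),'axis',T.T@R.T)
```

```text
printer [[0.647, 0.187], [0.655, 0.069], [0.496, 0.057], [0.486, 0.176]]
cover [[0.497, -0.205]]
short [[0.53, -0.381]]
marker [[0.574, 0.189], [0.561, 0.07]]
stapler [[0.402, 0.114]]
425.1637777167538 cam in tool [ 0.06901906 -0.00061026  0.01958932] axis [[-9.00898547e-04 -9.66361278e-01 -2.57186838e-01]
 [ 9.99999593e-01 -8.56799270e-04 -2.83531393e-04]
 [ 5.36362639e-05 -2.57186989e-01  9.66361656e-01]]
```

Run:
```python
from h import *
r.reach([.565,.165,.33],[180,0,94]); r.wait(.2); snap('wrist','pA')
r.servo_line([.565,.085,.33],speed=.12); r.wait(.2); snap('wrist','pB'); print(r.sense()['clock'])
a=cv2.imread('pics/pA.png');b=cv2.imread('pics/pB.png')
cv2.imwrite('pics/pAB.png',np.vstack([a,b])[:, :][::1,::1] if 0 else cv2.resize(np.hstack([a[:,100:540],b[:,100:540]]),(800,436)))
```

```text
3.3333
```

View pics/pAB.png

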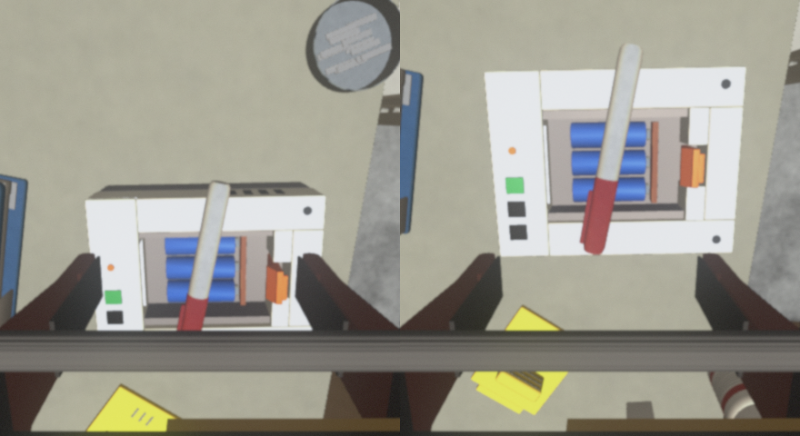

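The left view (A) shows the printer partly hidden by the gripper. The right view (B, same 440-px scale) shows the whole printer: deck corners at about (485,72), (744,68), (732,250) and (500,255). The marker runs from (631,46) to (595,250), and the catch is at (692,167).

```bash
cat >> h.py <<'E'
def deck(s,x0,x1,y0,y1,skip,z=.06,rows=None):
    """deck outline by white mask scanlines -> 4 corners (px) TL TR BR BL"""
    f=s['frame']; h=cv2.cvtColor(f,cv2.COLOR_RGB2HSV); m=((h[:,:,2]>165)&(h[:,:,1]<40))
    sub=np.zeros_like(m); sub[y0:y1,x0:x1]=m[y0:y1,x0:x1]
    L=[];Rr=[];T=[];B=[]
    for v in range(y0+25,(rows or y1)-25,3):
        c=np.where(sub[v])[0]
        if len(c): L.append((c[0]-.5,v)); Rr.append((c[-1]+.5,v))
    for u in range(x0+25,x1-25,3):
        if skip[0]<u<skip[1]: continue
        c=np.where(sub[:,u])[0]
        if len(c): T.append((u,c[0]-.5)); B.append((u,c[-1]+.5))
    def fit(P):
        P=np.array(P,np.float32); l=cv2.fitLine(P,cv2.DIST_HUBER,0,.01,.01).ravel(); n=np.array([-l[1],l[0]]); return n,n@l[2:],np.median(abs(P@n-n@l[2:]))
    F=[fit(e) for e in(T,Rr,B,L)]; print('res',[round(float(k[2]),2) for k in F])
    X=lambda a,b: np.linalg.solve(np.array([a[0],b[0]]),[a[1],b[1]])
    return np.array([X(F[0],F[3]),X(F[0],F[1]),X(F[2],F[1]),X(F[2],F[3])])
E
python3 - <<'E'
from h import *
a,b=load('pA'),load('pB')
C=deck(b,180,490,60,295,(295,375)); print(C.round(1))
P=plane(b,C,.06); print(P.round(4)); 
print('len',np.linalg.norm(P[1]-P[0]),np.linalg.norm(P[2]-P[1]),'ctr',P.mean(0))
e=P[1]-P[0]+P[2]-P[3];print('yaw',np.degrees(np.arctan2(e[1],e[0])))
CA=deck(a,180,470,205,360,(300,365),rows=290);print(CA.round(1))
print('tri',tri(a,CA[:2],b,C[:2]).round(4))
# marker: white body end & red cap
for s,n in((a,'A'),(b,'B')):
    h=cv2.cvtColor(s['frame'],cv2.COLOR_RGB2HSV)
    red=((h[:,:,0]<6)|(h[:,:,0]>172))&(h[:,:,1]>120)&(h[:,:,2]>70)
    k,l,st,ce=cv2.connectedComponentsWithStats(red.astype(np.uint8))
    print(n,[(st[i].tolist(),ce[i].round(1).tolist()) for i in range(1,k) if st[i][4]>150])
    g=(h[:,:,0]>45)&(h[:,:,0]<80)&(h[:,:,1]>90)
    k,l,st,ce=cv2.connectedComponentsWithStats(g.astype(np.uint8)); print([(st[i][4],ce[i].round(1)) for i in range(1,k) if st[i][4]>80])
uvA=[[218/.909+100,183/.909],[111/.909+100,267/.909]];uvB=[[231/.909+100,46/.909],[112/.909+100,151/.909]]
print(tri(a,uvA,b,uvB).round(4))
E
```

```text
res [0.0, 0.0, 1.06, 0.0]
[[179.5  59.5]
 [489.5  59.5]
 [489.5 292.6]
 [179.5 295.1]]
[[0.4823 0.1855 0.06  ]
 [0.6519 0.1975 0.06  ]
 [0.6755 0.0621 0.06  ]
 [0.4805 0.0468 0.06  ]]
len 0.1700419267076693 0.13742312208414506 ctr [0.57256792 0.12297352 0.06      ]
yaw 4.264488588929293
res [0.26, 0.0, 1.01, 0.0]
[[179.5 219.2]
 [469.5 214.1]
 [469.5 358.5]
 [179.5 358.6]]
tri [[0.4901 0.1822 0.0868 0.0011]
 [0.6466 0.1945 0.0782 0.0024]]
A [([296, 327, 32, 36, 818], [311.2, 346.3])]
[(np.int32(214), array([224.1, 327. ]))]
B [([306, 198, 32, 68, 1125], [321.7, 226.1])]
[(np.int32(270), array([225.8, 203.7]))]
[[5.763e-01 1.951e-01 6.960e-02 1.000e-03]
 [5.069e-01 1.292e-01 5.900e-02 2.000e-04]]
```

```bash
sed -i 's/h\[:,:,2\]>165/h[:,:,2]>205/' h.py
python3 - <<'E'
from h import *
a,b=load('pA'),load('pB')
print(a['frame'][100,200],b['frame'][120,210],b['frame'][120,170],a['frame'][260,210])
C=deck(b,180,490,60,295,(285,375)); print(C.round(1))
P=plane(b,C,.06); print(P.round(4)); 
print('len',np.linalg.norm(P[1]-P[0]),np.linalg.norm(P[2]-P[1]),'ctr',P.mean(0))
e=P[1]-P[0]+P[2]-P[3];print('yaw',np.degrees(np.arctan2(e[1],e[0])))
CA=deck(a,180,470,205,360,(300,365),rows=290);print(CA.round(1))
print('tri',tri(a,CA[:2],b,C[:2]).round(4))
# marker centreline in B: white/red ends
ends=np.array([[231/.909+100,47/.909],[196/.909+100,250/.909]]);print(plane(b,ends,.072).round(4))
E
```

```text
[176 174 158] [229 231 234] [176 175 158] [228 231 234]
res [0.33, 0.27, 0.33, 0.26]
[[192.1  78.9]
 [480.4  72.9]
 [465.3 277.4]
 [210.1 281.8]]
[[0.4892 0.1759 0.06  ]
 [0.6481 0.1903 0.06  ]
 [0.6587 0.0711 0.06  ]
 [0.4998 0.0571 0.06  ]]
len 0.15959621606069757 0.11968840647469099 ctr [0.57392161 0.12359469 0.06      ]
yaw 5.083452596363453
res [0.23, 0.3, 32.5, 0.29]
[[192.9 220. ]
 [458.1 215.3]
 [458.3 212.7]
 [207.2 368. ]]
tri [[4.891e-01 1.760e-01 5.990e-02 1.000e-04]
 [6.478e-01 1.902e-01 6.080e-02 1.000e-04]]
[[0.5767 0.1941 0.072 ]
 [0.5651 0.0704 0.072 ]]
```

Two views put the printer deck at 60 mm high and 159.6 x 119.7 mm, centred at (0.574, 0.1236) with a yaw of 5.1°. Next I take the marker by its left end and lay it in the free area.

Run:
```python
from h import *
r.reach([.5744,.170,.30],[180,0,84.6]); r.servo_line([.5744,.170,.245],speed=.1)
r.grab(15); q=r.sense(); print('open',q['opening'],q['gripper_force'],q['contact_force'].round(1))
r.servo_line([.5744,.170,.30],speed=.12); print(r.sense()['opening'])
r.reach([.385,-.012,.25],[180,0,84.6]); r.servo_line([.385,-.012,.1865],speed=.08)
print(r.sense()['contact_force'].round(1)); r.let_go(); r.servo_line([.385,-.012,.25],speed=.2)
r.reach([.497,-.235,.32],[180,0,100]); r.wait(.2); snap('wrist','cA')
r.servo_line([.497,-.295,.32],speed=.12); r.wait(.2); snap('wrist','cB'); snap('top','top1'); print(r.sense()['clock'])
a=cv2.imread('pics/cA.png');b=cv2.imread('pics/cB.png')
cv2.imwrite('pics/cAB.png',np.hstack([a[:390,120:520],b[:390,120:520]]))
```

```text
open 0.014925938318751794 14.9661223590374 [0.2 0.5 0.5]
0.01541958863075427
[ 0.5  0.2 -0.3]
12.0583
```

View pics/cAB.png

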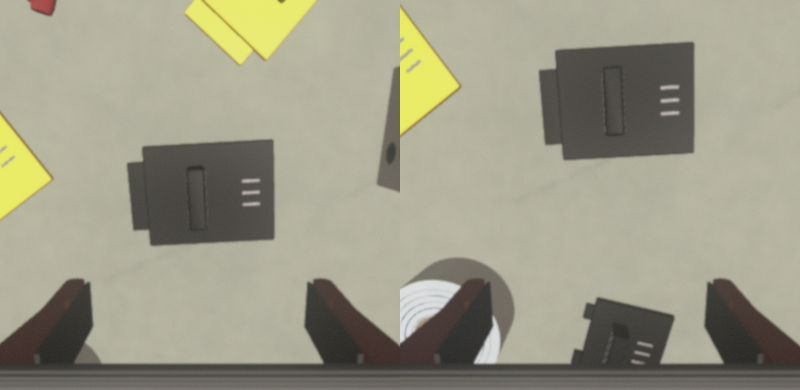

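View pics/top1.png

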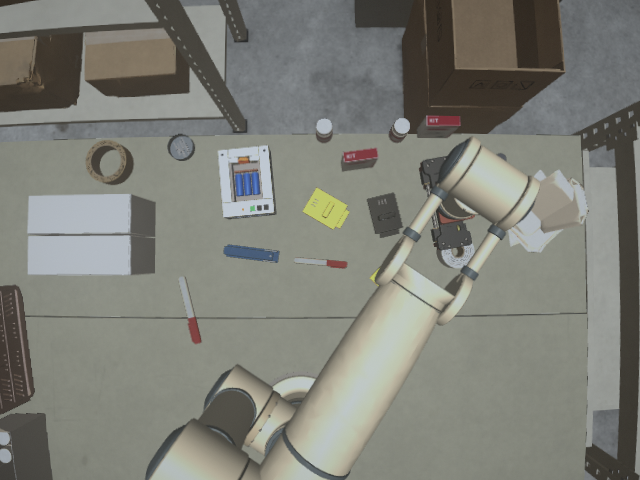

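Wrist views: in the left one (A) the long cover's plate corners are at about (143,148), (272,140), (273,240) and (150,244), its lip is at (136,196) and its rib at (197,198). In the right one (B) the rib is at (613,101). The top view shows the bay clear and the marker lying on the table at (321,263).

```bash
cat > m.py <<'E'
from h import *
def fit(P):
    P=np.array(P,np.float32); l=cv2.fitLine(P,cv2.DIST_HUBER,0,.01,.01).ravel(); n=np.array([-l[1],l[0]]); return n,n@l[2:],np.median(abs(P@n-n@l[2:]))
X=lambda a,b: np.linalg.solve(np.array([a[0],b[0]]),[a[1],b[1]])
def cov(s,seed):
    g=s['frame'].max(2); m=(g<115).astype(np.uint8)
    k,l,st,ce=cv2.connectedComponentsWithStats(cv2.morphologyEx(m,cv2.MORPH_CLOSE,np.ones((5,5))));M=l==l[seed[1],seed[0]];x,y,w,h,A=st[l[seed[1],seed[0]]]; print(st[l[seed[1],seed[0]]])
    T=[(u,np.where(M[:,u])[0][0]-.5) for u in range(x+30,x+w-8)];B=[(u,np.where(M[:,u])[0][-1]+.5) for u in range(x+30,x+w-8)]
    R=[(np.where(M[v])[0][-1]+.5,v) for v in range(y+12,y+h-12)];L=[(np.where(M[v])[0][0]-.5,v) for v in range(y+h//2-20,y+h//2+20)]
    F=[fit(e) for e in(T,R,B,L)]; print('res',[round(float(k[2]),2) for k in F])
    return np.array([X(F[0],F[1]),X(F[2],F[1]),X(F[0],F[3]),X(F[2],F[3])])  # rear-left, rear-right, frontlines at lip edge
E
python3 - <<'E'
from m import *
a,b=load('cA'),load('cB')
CA,CB=cov(a,(350,170)),cov(b,(360,70)); print(CA.round(1),CB.round(1),sep='\n')
t=tri(a,CA[:2],b,CB[:2]); print('tri',t.round(4))
for s,C in((a,CA),(b,CB)):
    P=plane(s,C[:2],.011); e=P[0]-P[1]; w=np.linalg.norm(e); yaw=np.arctan2(-e[0],e[1])
    # long side directions as well
    Q=plane(s,C[2:],.011); d=(P-Q).mean(0); print('w',w,'yaw rear',np.degrees(yaw),'yaw sides',np.degrees(np.arctan2(d[1],d[0])))
    c=P.mean(0); y2=np.arctan2(d[1],d[0]); print('origin',c[:2]-.045*np.array([np.cos(y2),np.sin(y2)]))
    L=plane(s,C[2:],.005).mean(0); print('lip-rear length',np.linalg.norm((c-L)[:2]))
# rib top: A centroid of rib top, B
ra,rb=[[316.5,198]],[[333,101]]; print(tri(a,ra,b,rb).round(4))
E
```

```text
[  247   140   147   106 13696]
res [0.25, 0.0, 0.24, 0.26]
[  259    42   155   118 15995]
res [0.24, 0.0, 0.26, 0.22]
[[393.5 138.9]
 [393.5 238.8]
 [245.3 147.2]
 [254.9 246.1]]
[[413.5  41.7]
 [413.5 152.3]
 [256.8  50.5]
 [266.3 160.6]]
tri [[ 5.360e-01 -1.639e-01  9.100e-03  2.000e-04]
 [ 5.510e-01 -2.308e-01  1.090e-02  4.000e-04]]
w 0.06849561403410077 yaw rear 12.614427841928455 yaw sides 13.124825715086768
origin [ 0.49942934 -0.20759611]
lip-rear length 0.09928303267091998
w 0.06828462300961996 yaw rear 13.234819314943321 yaw sides 13.080442491291663
origin [ 0.49952511 -0.20778414]
lip-rear length 0.0994373346455968
[[ 4.919e-01 -2.091e-01  2.750e-02  1.000e-04]]
```

```bash
cat >> m.py <<'E'
from scipy.spatial.transform import Rotation as Ro
PC=np.array([.5739,.1236,0]); PY=np.radians(5.08); TIP=.0195
RP=Ro.from_euler('z',PY).as_matrix()
def tool(lip,th,g=np.array([-.008,0,TIP+.182]),dyaw=0):
    """TCP pose with cover_lip at lip (printer frame, mm), tilt th"""
    Rc=Ro.from_euler('z',dyaw).as_matrix()@Ro.from_euler('y',-th).as_matrix()
    p=np.array(lip)/1e3+Rc@(g-np.array([-.055,0,.0025]))
    Rt=RP@Rc@np.array([[0,1,0],[1,0,0],[0,0,-1.]])
    return PC+RP@p, Ro.from_matrix(Rt).as_euler('xyz',degrees=True)
E
python3 - <<'E'
from m import *
c=np.array([.4995,-.2077]);y=np.radians(13.1);g=c-.008*np.array([np.cos(y),np.sin(y)])
o=[180,0,103.1]
for a in [([-42,0,75],.25),([-42,0,49],.25),([-54,0,49],.25),([-54.5,0,49],.16)]:
    p,e=tool(*a); print(p.round(4),e.round(2),r.inverse_kinematics(p,e) is not None)
r.servo_line([*g,.30],o,speed=.2); r.servo_line([*g,.182+TIP],speed=.12); r.grab(25)
q=r.sense(); print('open',q['opening'],q['gripper_force'],q['contact_force'].round(1))
r.servo_line([*g,.33],speed=.15); print(r.sense()['opening'])
p,e=tool([-42,0,110],.25); r.reach(p,e)
p,e=tool([-42,0,75],.25); r.servo_line(p,e,speed=.1); r.wait(.2)
s=snap('wrist','hov'); snap('scene','hovs'); q=r.sense(); print(q['clock'],q['contact_force'].round(2),q['tcp_pos']-p)
E
```

```text
[0.5284 0.1196 0.2794] [165.68   0.    95.08] True
[0.5284 0.1196 0.2534] [165.68   0.    95.08] True
[0.5164 0.1185 0.2534] [165.68   0.    95.08] True
[0.5343 0.1201 0.2529] [170.83   0.    95.08] True
open 0.012108598906643514 24.99993324279785 [0.1 0.8 0.7]
0.01204086896279271
17.8667 [ 0.68  0.85 -1.31] [1.35743563e-04 2.63957263e-05 7.44807467e-04]
```

View pics/hov.png

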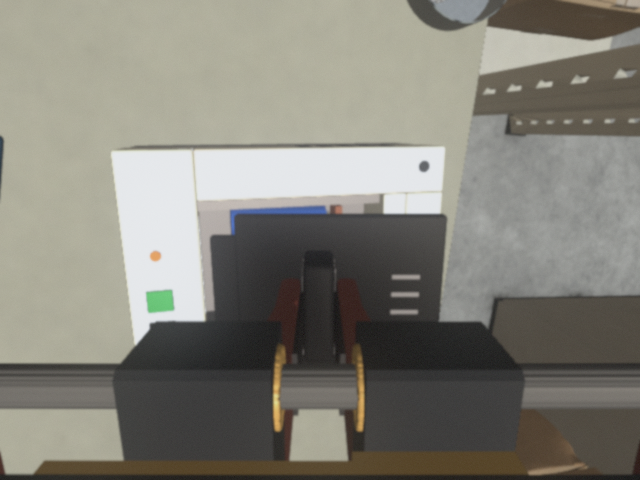

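The hover view shows the cover in hand over the bay. Its left plate edge runs from (236,214) to (445,213), its lip's left corner is at (213,236), and the deck's rear-left corner is at (443,147). I compare these with the model's projections.

Run:
```python
from m import *
s=load('hov'); th=.25
Rc=Ro.from_euler('y',-th).as_matrix(); lip=np.array([-42,0,75])/1e3
W=lambda X:(PC+(RP@(lip+(Rc@((np.array(X)-[-55,0,2.5])/1e3).T).T).T).T)
print('cover pred',proj(s,W([[-43,34.5,11],[45,34.5,11],[-55,24,5]])).round(1).tolist())
D=lambda X:PC+(RP@(np.array(X)/1e3).T).T
print('deck pred',proj(s,D([[-80,60,60],[80,60,60],[-46,36.5,60],[46,36.5,60]])).round(1).tolist())
f=s['frame'].max(2).astype(int)
for u in (280,340,400,430): # cover top edge
    col=f[:,u]; print(u,'deck edge',np.where(col>205)[0][:1],'white end',[v for v in np.where(col>205)[0] if v<205][-1:],'dark start',[v for v in range(195,235) if col[v]<80][:3])
row=f[260]; print('lip left',[u for u in range(195,240) if row[u]<85][:2],'right',[u for u in range(425,460) if row[u]<85][-2:], 'deck edge row260',np.where(row>205)[0][:2])
```

```text
cover pred [[229.6, 214.6], [443.4, 214.3], [205.9, 235.8]]
deck pred [[109.9, 149.9], [445.5, 145.7], [196.4, 201.0], [382.6, 193.3]]
280 deck edge [149] white end [np.int64(197)] dark start [215, 216, 217]
340 deck edge [148] white end [np.int64(194)] dark start [215, 216, 217]
400 deck edge [148] white end [np.int64(204)] dark start [215, 216, 217]
430 deck edge [147] white end [np.int64(204)] dark start [215, 216, 217]
lip left [213, 214] right [441, 442] deck edge row260 [124 125]
```

Run:
```python
from m import *
q=r.sense(); s=load('hov'); T=Ro.from_euler('xyz',q['orientation'],degrees=True).as_matrix(); R=np.array(s['R']); print('cam',T.T@(-R.T@s['t']-q['tcp_pos']),q['orientation'])
def go(l,th,sp=.05,f=4):
    p,e=tool(l,th); r.servo_line(p,e,speed=sp); d=r.sense()['contact_force']-F0; d=RP.T@d; print(l,th,d.round(2)); return d
r.wait(.2); F0=r.sense()['contact_force'].copy(); print(F0.round(2))
go([-42,0,58],.25)
for z in (54,52,50.5,49.5,49):
    if abs(go([-42,0,z],.25,.03)[2])>2.5: break
zz=z
for x in (-45,-48,-50,-52,-53,-54,-55,-56,-57,-58):
    d=go([x,0,zz],.25,.02)
    if abs(d[0])>3 or abs(d[2])>6: break
print(r.sense()['clock']); snap('wrist','ins'); snap('scene','inss')
```

```text
cam [0.06884583 0.00069813 0.01933013] [ 1.65608820e+02 -5.58069211e-03  9.50805786e+01]
[-1.1   0.11 -2.14]
[-42, 0, 58] 0.25 [-0.14 -0.62  1.09]
[-42, 0, 54] 0.25 [ 1.72 -0.58  2.22]
[-42, 0, 52] 0.25 [ 0.42 -0.63  3.89]
[-45, 0, 52] 0.25 [ 0.66 -0.49  1.61]
[-48, 0, 52] 0.25 [ 1.69 -0.74  1.58]
[-50, 0, 52] 0.25 [ 2.03 -0.24  0.34]
[-52, 0, 52] 0.25 [ 5.63  0.15 -2.49]
20.1917
```

Run:
```python
from m import *
F0=np.array([-1.1,.11,-2.14])
def go(l,th,sp=.05):
    p,e=tool(l,th); r.servo_line(p,e,speed=sp); r.wait(.25); q=r.sense(); d=RP.T@(q['contact_force']-F0); print(l,th,d.round(2),'err mm',(1e3*RP.T@(q['tcp_pos']-p)).round(2)); return d
go([-48,0,52],.25)
for z in (51,50,49,48):
    if go([-48,0,z],.25,.03)[2]>4: break
print(r.sense()['clock']); snap('wrist','ins2'); s=snap('scene','ins2s'); 
a=cv2.imread('pics/ins2.png')[100:400,80:480]; u,v=proj(s,[PC+[0,0,.06]])[0].astype(int); b=cv2.resize(cv2.imread('pics/ins2s.png')[v-50:v+50,u-66:u+67],(400,300),interpolation=cv2.INTER_CUBIC)
cv2.imwrite('pics/ins2v.png',np.hstack([a,b]))
```

```text
[-48, 0, 52] 0.25 [ 0.76 -1.21  0.72] err mm [0.02 0.02 0.24]
[-48, 0, 51] 0.25 [0.78 1.05 1.98] err mm [-0.01 -0.02  0.05]
[-48, 0, 50] 0.25 [1.2  0.15 1.88] err mm [-0.    0.01  0.01]
[-48, 0, 49] 0.25 [1.82 0.33 1.31] err mm [0.01 0.02 0.03]
[-48, 0, 48] 0.25 [0.91 0.05 4.05] err mm [0.1  0.03 0.26]
22.7917
```

View pics/ins2v.png

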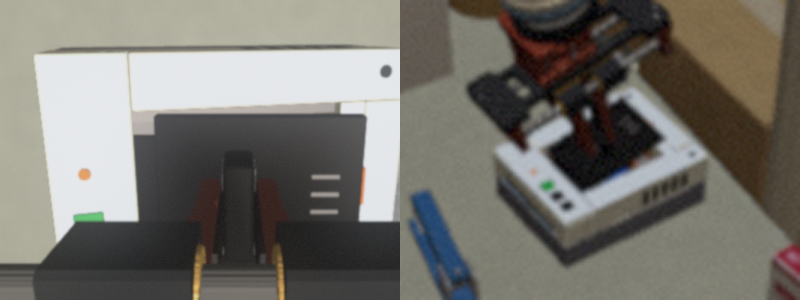

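The cover sits tilted in the bay with its lip tip at crop (135,170), right at the bay's front edge (133). The ledge is felt at lip z of about 48.3, so I push forward from there.

Run:
```python
from m import *
F0=np.array([-1.1,.11,-2.14])
def go(l,th,sp=.05):
    p,e=tool(l,th); r.servo_line(p,e,speed=sp); r.wait(.15); q=r.sense(); d=RP.T@(q['contact_force']-F0); print(l,th,d.round(2),'err',(1e3*RP.T@(q['tcp_pos']-p)).round(2)); return d
go([-48,0,48.8],.25)
for x in (-50,-52,-53.5,-54.5,-55.5,-56.5,-57.5,-58.5):
    d=go([x,0,48.8],.25,.02)
    if d[0]>4.5 or abs(d[2])>6: break
print(r.sense()['clock']); snap('wrist','ins3'); s=snap('scene','ins3s'); 
a=cv2.imread('pics/ins3.png')[100:400,80:480]; u,v=proj(s,[PC+[0,0,.06]])[0].astype(int); b=cv2.resize(cv2.imread('pics/ins3s.png')[v-50:v+50,u-66:u+67],(400,300),interpolation=cv2.INTER_CUBIC)
cv2.imwrite('pics/ins3v.png',np.hstack([a,b]))
```

```text
[-48, 0, 48.8] 0.25 [ 1.28 -0.42  0.73] err [-0.09  0.01 -0.28]
[-50, 0, 48.8] 0.25 [1.23 0.29 1.87] err [-0.02 -0.01 -0.04]
[-52, 0, 48.8] 0.25 [ 1.15 -0.63  1.58] err [-0.    0.01  0.05]
[-53.5, 0, 48.8] 0.25 [1.15 0.14 2.17] err [-0.02  0.01  0.01]
[-54.5, 0, 48.8] 0.25 [0.52 0.02 1.91] err [-0.01 -0.01  0.01]
[-55.5, 0, 48.8] 0.25 [0.36 1.01 1.9 ] err [ 0.   -0.01  0.  ]
[-56.5, 0, 48.8] 0.25 [ 0.88 -0.86  2.07] err [ 0.08 -0.01  0.12]
[-57.5, 0, 48.8] 0.25 [ 7.07 -0.19  0.32] err [ 0.44 -0.03  0.47]
26.0917
```

View pics/ins3v.png

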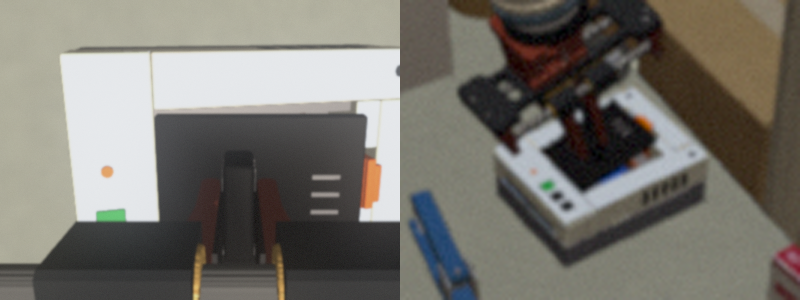

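The lip is fully in the slot: the plate front is flush with the bay's front edge at crop x 155, and the catch shows behind the rear edge at (371,180). Contact came at a nominal -57, where -55.5 was expected, so the x offset is 1.5 mm. Next I lower the back onto the catch and let go.

Run:
```python
from m import *
F0=np.array([-1.1,.11,-2.14])
def go(x,th,sp=.03):
    l=[x,0,54.1-12*np.sin(th)-2.5*np.cos(th)]
    p,e=tool(l,th); r.servo_line(p,e,speed=sp); r.wait(.2); q=r.sense(); d=RP.T@(q['contact_force']-F0); print(np.round(l,1),th,d.round(2),'err',(1e3*RP.T@(q['tcp_pos']-p)).round(2)); return d,p,e
go(-56.2,.25);go(-56.2,.2)
for th in (.18,.165,.155,.145):
    d,p,e=go(-56.2,th)
    if d[2]>3.5: break
r.let_go(); r.wait(.3); tz=Ro.from_euler('xyz',e,degrees=True).as_matrix()[:,2]
r.servo_line(p-.07*tz,e,speed=.12); r.wait(.3)
print(r.sense()['clock']); s=snap('wrist','rel'); s=snap('scene','rels'); 
a=cv2.imread('pics/rel.png')[60:360,100:500]; u,v=proj(s,[PC+[0,0,.06]])[0].astype(int); b=cv2.resize(cv2.imread('pics/rels.png')[v-50:v+50,u-66:u+67],(400,300),interpolation=cv2.INTER_CUBIC)
cv2.imwrite('pics/relv.png',np.hstack([a,b]))
```

```text
[-56.2   0.   48.7] 0.25 [1.99 0.   0.58] err [-0.07  0.   -0.06]
[-56.2   0.   49.3] 0.2 [ 1.38 -0.76  1.97] err [-0.12  0.03 -0.14]
[-56.2   0.   49.5] 0.18 [ 1.05 -0.43  1.77] err [-0.02 -0.   -0.08]
[-56.2   0.   49.7] 0.165 [ 1.22 -0.32  1.46] err [-0.02  0.03 -0.05]
[-56.2   0.   49.8] 0.155 [2.39 0.71 1.33] err [-0.02 -0.01 -0.04]
[-56.2   0.   49.9] 0.145 [ 1.84 -1.26  1.9 ] err [-0.    0.   -0.03]
31.7333
```

View pics/relv.png

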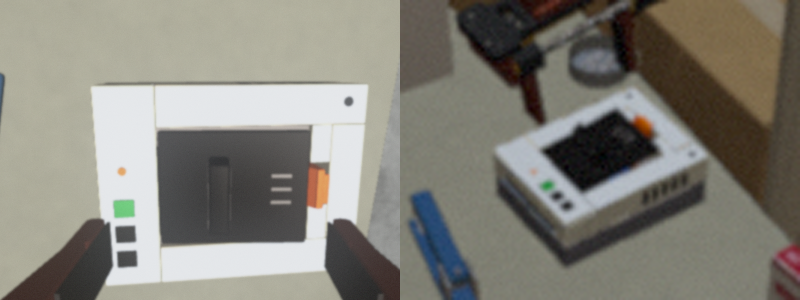

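The cover is released, with its plate at crop (158..308, 131..243) and the catch nose at (312,187) against its rear edge. I check the tilt numerically.

Run:
```python
from m import *
s=load('rel'); g=s['frame'].max(2)
X4=np.array([[-43,34.5,11],[45,34.5,11],[45,-34.5,11],[-43,-34.5,11]])
for th in (0,.1,.15,.2):
  for x in (-55,-54):
    Rc=Ro.from_euler('y',-th).as_matrix(); lip=np.array([x,0,54-12*np.sin(th)-2.5*np.cos(th)])
    P=lip+(X4-[-55,0,2.5])@Rc.T; print(th,x,proj(s,PC+(P/1e3)@RP.T).round(1).tolist())
P=np.array([[-80,60,60],[80,60,60]])/1e3; print('deck pred',proj(s,PC+P@RP.T).round(1).tolist())
for v in (200,220,280,295): print(v,[u for u in range(180,450) if g[v,u]<75][0],[u for u in range(380,450) if g[v,u]<75][-1])
for u in (265,300,350,390,403): c=[v for v in range(170,330) if g[v,u]<75]; print(u,c[0],c[-1],'deck',np.where(g[:,u]>205)[0][0])
print('row160 deck',np.where(g[160]>205)[0][[0,-1]])
```

```text
0 -55 [[260.7, 190.7], [409.5, 187.6], [403.6, 295.5], [264.8, 303.6]]
0 -54 [[262.5, 190.7], [411.1, 187.5], [405.1, 295.5], [266.4, 303.5]]
0.1 -55 [[259.1, 190.8], [412.5, 189.7], [406.3, 301.0], [263.3, 303.7]]
0.1 -54 [[260.9, 190.7], [414.2, 189.6], [407.8, 300.9], [264.9, 303.6]]
0.15 -55 [[258.2, 190.8], [413.5, 190.8], [407.1, 303.9], [262.4, 303.7]]
0.15 -54 [[260.0, 190.7], [415.2, 190.7], [408.6, 303.8], [264.1, 303.6]]
0.2 -55 [[257.3, 190.8], [414.0, 191.9], [407.5, 306.8], [261.6, 303.7]]
0.2 -54 [[259.1, 190.7], [415.7, 191.9], [409.1, 306.7], [263.2, 303.6]]
deck pred [[190.1, 145.2], [468.4, 143.5]]Traceback (most recent call last):
  File "<stdin>", line 9, in <module>
IndexError: list index out of range
```

Run:
```python
from m import *
s=load('rel'); g=s['frame'].max(2)
T=[];B=[]
for u in range(268,400,4):
    c=[v for v in range(170,330) if g[v,u]<100]; T.append((u,c[0]));B.append((u,c[-1]))
for n,E in(('top',T),('bot',B)):
    k=np.polyfit(*np.array(E).T,1); print(n,[round(float(np.polyval(k,u)),1) for u in (260,412)])
for v in (200,220,280,295): c=[u for u in range(230,440) if g[v,u]<100]; print(v,c[0],c[-1])
```

```text
top [191.0, 191.0]
bot [303.1, 299.4]
200 258 409
220 258 408
280 260 439
295 230 439
```

Run:
```python
from m import *
p=PC+RP@np.array([.05,-.05,.30]); r.reach(p,[180,0,95.08]); r.wait(.2); s=snap('wrist','rel2'); print(r.sense()['clock'])
s1=load('rel')
X4=np.array([[-43,34.5,11],[45,34.5,11],[45,-34.5,11],[-43,-34.5,11]])
Rc=lambda th:Ro.from_euler('y',-th).as_matrix()
for th in (0,.12):
    P=np.array([-55,0,54-12*np.sin(th)-2.5*np.cos(th)])+(X4-[-55,0,2.5])@Rc(th).T; print(th,proj(s,PC+(P/1e3)@RP.T).round(1).tolist())
cv2.imwrite('pics/rel2v.png',np.hstack([cv2.resize(s1['frame'][160:340,230:450,::-1],None,fx=1.8,fy=1.8),cv2.resize(s['frame'][20:200,150:370,::-1],None,fx=1.8,fy=1.8)]) if 0 else s['frame'][0:380,60:560,::-1])
```

```text
32.55
0 [[130.0, 97.5], [307.5, 97.4], [308.3, 232.6], [144.4, 232.7]]
0.12 [[127.8, 97.5], [303.3, 95.8], [304.5, 237.4], [142.4, 232.6]]
```

View pics/rel2v.png

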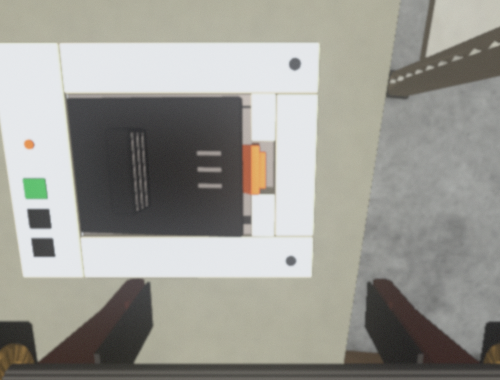

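In this view the rear edge's corners are at (302,96) and (303,236) in full-picture pixels, which matches a tilt of 0.12 rad, and a gap shows between that edge and the catch. So the cover rests raised on the catch, released. Now I press its back down.

Run:
```python
from m import *
o=[180,0,95.08]
def at(z,x=22): return PC+RP@np.array([x/1e3,0,z/1e3+.182])
r.grab(10); r.reach(at(95),o); r.servo_line(at(82),o,speed=.06); r.wait(.2); F0=r.sense()['contact_force'].copy()
pk=0
for z in (76,72,70,68,66,64,62,61,60,59.5,59,58.5):
    r.servo_line(at(z),o,speed=.05); r.wait(.1); q=r.sense(); f=(q['contact_force']-F0); print(z,f.round(1),round((q['tcp_pos'][2]-.182)*1e3,2))
    if f[2]>25: break
r.servo_line(at(95),o,speed=.12)
p=PC+RP@np.array([.03,-.05,.30]); r.reach(p,o); r.wait(.3); s=snap('wrist','fin'); snap('top','top2'); print(r.sense()['clock'])
X4=np.array([[-43,34.5,11],[45,34.5,11],[45,-34.5,11],[-43,-34.5,11]])
for th in (0,.12):
    P=np.array([-55,0,54-12*np.sin(th)-2.5*np.cos(th)])+(X4-[-55,0,2.5])@Ro.from_euler('y',-th).as_matrix().T; print(th,proj(s,PC+(P/1e3)@RP.T).round(1).tolist())
b=cv2.resize(cv2.imread('pics/top2.png')[120:290,200:400],(400,340)); a=cv2.imread('pics/fin.png')[:340,100:500]
cv2.imwrite('pics/finv.png',np.hstack([a,b]))
```

```text
76 [0.3 0.1 0.4] 75.9
72 [ 1.4  0.7 -0.8] 71.91
70 [ 0.2  0.4 -0.4] 69.97
68 [0.6 0.9 2.2] 68.51
66 [ 0.1  0.7 -0.8] 65.24
64 [ 0.8  0.4 -0.2] 63.7
62 [0.1 0.5 0.2] 62.03
61 [ 0.3  1.4 -1. ] 60.57
60 [-1.5  0.6  3.2] 60.37
59.5 [-2.7  0.4  5.2] 60.34
59 [-3.6  0.7  7.5] 60.33
58.5 [-5.4 -0.9  9.5] 60.3
40.2167
0 [[169.6, 97.1], [348.8, 97.1], [346.4, 233.6], [181.1, 233.6]]
0.12 [[167.4, 97.1], [346.6, 95.5], [344.3, 238.5], [179.0, 233.5]]
```

View pics/finv.png

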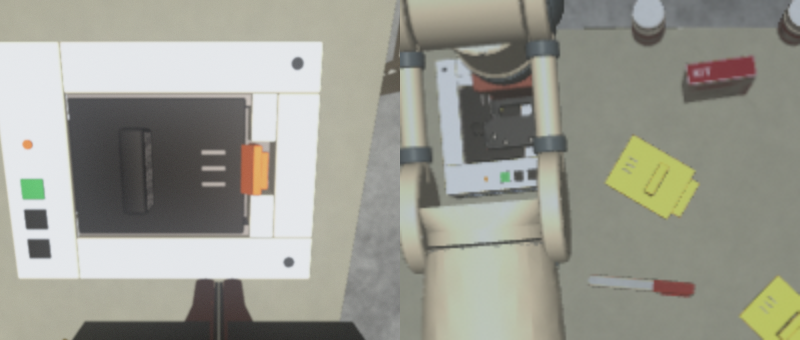

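The cover lies flush, with corners at crop (68..245, 97..235) matching the flat prediction. The orange nose at x 241 overlaps the plate's rear edge at 245, and the marker lies clear on the table.

```bash
python3 -c "
from h import *
print(r.hand_in())"
```

```text
the job is handed in; nothing more can be done
None
```

The job is handed in, with no verdict returned: the marker lies on the table clear of the printer, the long cover is snapped flat under the catch after resting raised on it, and I saw no sign of anything else being disturbed.

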